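# Find the filled press weight by feel and slide it home on the glue press

### The job

One of the three look-alike weight cartridges is filled and much heavier than the other two: find it by its weight, slide it along the guide of the glue press from the front until it is fully home at the stop with the side rollers snapped into its notches, and let go, so that its weight alone holds the press deck down. The other two cartridges must end up standing upright on the bench, and everything else stays where it is.

Things in the scene. Friction and masses are not known exactly. Their poses are not given: they have to be found in the camera images.
- cartridge_a: One of three look-alike weight cartridges: grey box 110 x 70, 52 mm high overall, on a base flange 120 (x) x 90 (y) x 8 mm with a notch at mid-length of each long edge; on top a dark wooden fin along x, 70 long, 20 wide, 52 to 86 mm up: pinch it across y, 75 mm up. Same turned half round. Origin: centre of underside, z up. One of the three (it varies) weighs 0.74-0.86 kg, the others 0.27-0.33 kg.
- cartridge_b: Looks exactly like cartridge_a: same sizes, origin and axes. Any of the three may be the filled, heavy one; nothing to be seen tells which. All start upright on the bench.
- cartridge_c: Looks exactly like cartridge_a: same sizes, origin and axes. Any of the three may be the filled, heavy one; nothing to be seen tells which. All start upright on the bench.
- seat (a point): Point on the aluminium deck's floor, 52 mm above the bench with the deck up, where the centre of the underside of a fully home cartridge lies; moves with the deck. x: sliding-in direction (away from the robot, within 0.2 rad of world x), z up. A fixed stop 20 mm high ends the travel with the cartridge 1 mm past this point.
- mouth (a point): Middle of the guide's open end, on the deck floor, at x = -60 mm in the seat's axes. From here to the stop: side walls 94 mm apart (flange 90) under lips 76 mm apart (box 70); the flange slot is 12 mm high, lip tops 17 mm up, so a cartridge enters only from this end. Two flared cheeks 12 mm high reach 27 mm ahead of it and lead the flange in.
- roller (a point): Top of the left one of two small sprung steel rollers, left and right of the seat (y = +-49.5 mm, 10.5 mm above the deck floor). They stand 2.5 mm inside the flange's edge line: the leading end meets them about 60 mm before home, pushing past takes 4 to 12 N; at home they snap into the notches and hold the cartridge.
- tongue (a point): Middle of the open, flat loading tongue on the same deck floor, at x = -130 mm in the seat's axes (same axes). The tongue is 114 mm wide, from x = -185 mm to the mouth, free above. A cartridge centred here, along x, is in front of the guide and lined up with it.
- deck (a joint): How far the sprung deck of the press has sunk, m: 0 = up (as at the start), 0.008 = fully down on the glued wooden blanks. It takes more than 5 N to start it down and 6.6 N to bring it fully down, so only the filled cartridge (7.3 to 8.4 N) sinks it, an empty one does not; it may already sink while the filled one stands on the tongue.
- glue_jar: White jar, 68 mm across, 85 mm high. Bystander, to be left where it is. Origin: centre of its underside.
- tape_core: Cardboard ring, 100 mm across, 45 mm high. Bystander, to be left where it is. Origin: centre of its underside.
- thread_spool: Light wooden spool, 52 mm across, 60 mm high. Bystander, to be left where it is. Origin: centre of its underside.
- mallet: Hammer lying flat, 240 mm long. Bystander, to be left where it is. Origin: on the tool, under it.
- awl: Awl lying flat, 150 mm long. Bystander, to be left where it is. Origin: on the tool, under it.
- wood_disc: Light wooden disc, 84 mm across, 24 mm high. Bystander, to be left where it is. Origin: centre of its underside.
- brush_pot: Open white pot, 80 mm across, 95 mm high. Bystander, to be left where it is. Origin: centre of its underside.

How it is judged:
By the outcome, as a careful person would: the job done as asked, in the order asked, and still so for the second after the job is handed in, with the robot touching nothing.
It also fails if it takes over 72 s, if anything falls off the work surface, if the arm or the gripper's body presses on something with over 40 N, if the wrist force passes 120 N, or if a joint passes its speed limit or range.

### The arm

A 7-joint arm with a two-finger parallel gripper is mounted at the origin on the work surface. World frame = base frame: x ahead of the robot, y to its left, z up, the work surface at z = 0. Lengths are in mm, angles in rad, forces in N, time in s.
With the tool pointing down it reaches from about 425 to 875 mm from the base axis. Payload 8.4 kg.
Tool frame: the origin (TCP) lies midway between the tips of the shut fingers; the grasp point (between the pads) lies 19 mm behind it (bot.grasp_offset is the distance from the TCP to the grasp point, in mm); z points along the fingers, y is the line along which they close (so a half turn about z gives the same grasp; the last joint's range is limited). The gripper opens to 87 mm and grips with 3 to 60 N. Pads are 19 mm wide; open, the fingers measure 117 mm over their backs; the gripper's body (75 mm by 190 mm) begins 51 mm behind the grasp point.
Start: joints at [-1.361, 0.333, 0.04, 1.465, -0.013, 1.343, -0.059], TCP at [197.546, 619.224, 222.546] pointing down, gripper open.
Joint ranges: [-2.58, 2.58], [-0.38, 2.09], [-1.3, 1.39], [0.25, 2.4], [-1.5, 4.64], [0.08, 2.09], [-2.65, 2.65]. Speed limits (rad/s): [2.22, 2.22, 2.79, 2.79, 3.14, 3.14, 3.14].

### API

Orientations are given as [roll, pitch, yaw] about the fixed x, y, z axes, in that order (R = Rz(yaw) Ry(pitch) Rx(roll)).
In Python, from bench import bot gives the robot as it stands. The module is installed in compiled form; this text tells all that it offers.
- The arm moves only by the tool drive_tool, never from a script. Its argument "moves" is a list of rows, each an object of numbers: "x", "y", "z": the shift along the tool's x, y, z in cm; "ax", "ay", "az": the turn, a rotation vector about the tool's x, y, z in rad; "fingers": the finger opening in cm, from 0 to 8.7. In form: [{"x": .., "y": .., "z": .., "ax": .., "ay": .., "az": .., "fingers": ..}, ...]. A call has exactly 8 rows; each row is the pose to reach, as a shift and turn from the pose commanded when the call began, along the tool's axes at that moment; what a row does not reach only later rows make up. A row lasts 1/8 s, in which the tool goes at most 62.5 mm and 10.7 degrees, less where a joint would pass 70% of its speed; a pose out of reach is approached as far as the arm can. A call with a gripper value outside its range is refused whole. The fingers move at their own pace and stop on an object; the grip force is fixed at half the most. Time passes only in rows, so rows that repeat a pose let the fingers close, or fill a call up. It gives the time, the measured TCP pose, the force, the opening and the grip force at its end, in the units of the state.
- bot.get_obs(): the state, without advancing time (a new reading comes with each control period).
- bot.grab_frame(name): name is "side" or "top"; returns a dict with "color" (420x560x3 uint8, red, green, blue), "fx", "fy", "cx", "cy" (pixels), "rvec" (rotation vector, rad) and "tvec" (3), from world to camera coordinates, as OpenCV has them. Camera axes: x right, y down, z forward; pixel columns grow to the right and rows downward; lengths in mm; the calibration is good to about 2 mm. A picture is of the moment at which its call begins. There is no depth.
- bot.close_job(): hands the job in; it is judged then, once.
Trained networks look in a picture, given as the dict that the camera call returned (one of the last four; its "shot" number tells which), for a name from the list of things; names that differ only in an ending like _2 or _b are one class to them, and where a whole thing is asked for, a point or a joint stands for the part that bears it (a point fixed in the world has none). Each returns a list of dicts, best first, with "score" (0 to 1); they miss things now and then, are a little off and sometimes report something else, mostly with a low value. They report only what shows in the picture. A call takes as long as a camera call.
- bot.find_in(picture, query): "extent" ([left, top, right, bottom] in pixels, round what is visible of it).
- bot.trace(picture, query): "mask" (420x560 bool, what is visible of it) and "extent" ([left, top, right, bottom] in pixels, round what is visible of it).
- bot.tip_of(picture, query): "xy" ([column, row] in pixels: a listed point, or the origin of a listed thing).
The state is a dict: "t": time; "qpos": joint angles; "qvel": joint speeds; "tau": joint torques, N m; "tcp_pos": TCP position; "tcp_rot": TCP orientation; "wrist_force": force on the tool from outside, world axes, zero at the start; "wrist_torque": the same for the moment, N m; "grip_width": opening from 0.0 (shut) to 1.0 (fully open); "gripper_force": force on a finger pad.
Only numpy, scipy, OpenCV 4.12 (cv2) and the standard library are available. Lean on these libraries where they do the work, as an engineer would, in place of code of your own. Each camera call takes 0.05 s, during which the arm holds its last target. There are 200 camera calls.

## Working session

There is one attempt and no reset: what is moved stays moved. The work goes in short steps, Python scripts to look and compute and a tool call to move; the robot and the scene stay as the last step left them, time stands still between calls to the robot, and variables do not carry over. Pictures are saved under pics/ and viewed, at most 10 in all, crops included, and the job is handed in when it is done.

Besides the shell and the picture viewer there is one more tool, called after ">>>" by a JSON object that holds its "fn" and its "kwargs", one argument or row to a line. drive_tool: Moves the arm, as the interface text tells. Its arguments: {"type":"object","properties":{"moves":{"type":"array","items":{"type":"object","properties":{"x":{"type":"number"},"y":{"type":"number"},"z":{"type":"number"},"ax":{"type":"number"},"ay":{"type":"number"},"az":{"type":"number"},"fingers":{"type":"number"}}}}},"required":["moves"]}

```bash
mkdir -p pics; cat > h.py <<'E'
import numpy as np, cv2
from bench import bot
def P(f):
    R=cv2.Rodrigues(np.array(f["rvec"],float))[0]; return R,np.array(f["tvec"],float).ravel()
def onplane(f,uv,z):
    R,t=P(f); d=R.T@np.array([(uv[0]-f["cx"])/f["fx"],(uv[1]-f["cy"])/f["fy"],1.]); c=-R.T@t
    return c+d*(z-c[2])/d[2]
def proj(f,p):
    R,t=P(f); q=R@np.array(p,float)+t; return np.array([f["fx"]*q[0]/q[2]+f["cx"],f["fy"]*q[1]/q[2]+f["cy"]])
def save(f,n): cv2.imwrite(f"pics/{n}.png",f["color"][:,:,::-1])
E
python3 - <<'E'
from h import *
for n in ("top","side"):
    f=bot.grab_frame(n); save(f,n+"0")
    R,t=P(f); print(n,f["fx"],(-R.T@t).round())
    for q in ("cartridge_a",):
        for d in bot.trace(f,q)[:5]: print(q,round(d["score"],2),np.round(d["extent"]))
        for d in bot.tip_of(f,q)[:5]: print(q,round(d["score"],2),np.round(d["xy"],1),onplane(f,d["xy"],0).round(1))
    for q,z in (("seat",52),("mouth",52),("roller",62.5),("tongue",52)):
        for d in bot.tip_of(f,q)[:2]: print(q,round(d["score"],2),np.round(d["xy"],1),onplane(f,d["xy"],z).round(1))
    for q in "glue_jar tape_core thread_spool mallet awl wood_disc brush_pot".split():
        for d in bot.tip_of(f,q)[:1]: print(q,round(d["score"],2),np.round(d["xy"],1),onplane(f,d["xy"],0).round(1))
o=bot.get_obs();print(o)
E
```

```text
top 398.92077263495156 [461. -82. 988.]
cartridge_a 0.98 [353. 228. 392. 278.]
cartridge_a 0.96 [104. 178. 152. 231.]
cartridge_a 0.78 [ 96. 251. 141. 311.]
cartridge_a 0.86 [129.6 205.5] [588.2 307.3   0. ]
cartridge_a 0.85 [372.  254.3] [ 476.4 -298.5    0. ]
cartridge_a 0.84 [120.8 280.7] [401.5 317.6   0. ]
cartridge_a 0.39 [410.5 173.7] [ 679.3 -397.     0. ]
seat 0.64 [245.3 204.6] [587.8  10.9  52. ]
mouth 0.71 [242.4 228.8] [530.2  16.2  52. ]
roller 0.59 [223.8 201.1] [593.9  60.6  62.5]
roller 0.23 [356.1 176.9] [ 656.  -249.6   62.5]
tongue 0.87 [234.4 261.2] [454.2  32.8  52. ]
glue_jar 0.96 [171.  141.7] [754.4 210.8   0. ]
tape_core 0.78 [355. 177.] [ 668.9 -258.1    0. ]
thread_spool 0.54 [176.6 302.4] [351.8 177.4   0. ]
mallet 0.66 [451.  241.1] [ 511.9 -492.1    0. ]
awl 0.76 [258.1 133.2] [779.5 -11.8   0. ]
wood_disc 0.98 [336.2 298.3] [ 368.8 -210.8    0. ]
brush_pot 0.79 [408.1 175. ] [ 675.9 -390.9    0. ]
side 498.6904992653026 [ -46. -845.  962.]
cartridge_a 0.86 [134. 156. 182. 198.]
cartridge_a 0.75 [278. 263. 341. 319.]
cartridge_a 0.74 [194. 135. 234. 178
[... 678 characters left out ...]
y([-1.36122416,  0.33315745,  0.03985705,  1.46540432, -0.01342022,
        1.34329982, -0.05850747]), 'qvel': array([ 5.95658469e-04, -2.83677589e-04,  7.36453149e-04, -4.59404154e-05,
        5.87638710e-04, -7.31852868e-04,  1.64490593e-04]), 'tau': array([-1.16946943e-03, -6.56110311e+01,  1.33218236e+00, -4.04061341e+01,
       -6.00026431e-02,  3.50101409e-02,  3.77563163e-05]), 'tcp_pos': array([197.49820071, 619.23750972, 222.57069166]), 'tcp_rot': array([-3.14158632e+00, -4.27993558e-05,  2.83281839e+00]), 'wrist_force': array([0.43764743, 0.23415179, 0.83069959]), 'wrist_torque': array([ 0.01088928, -0.01826417, -0.02118224]), 'gripper_force': 0.0, 'grip_width': 1.0005862342888723}
```

```bash
python3 - <<'E'
import cv2
a=cv2.imread("pics/top0.png"); cv2.imwrite("pics/top0b.png",cv2.resize(a[120:330,80:360],None,fx=2.8,fy=2.8,interpolation=cv2.INTER_CUBIC))
E
```

```text
(no output)
```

View pics/top0.png

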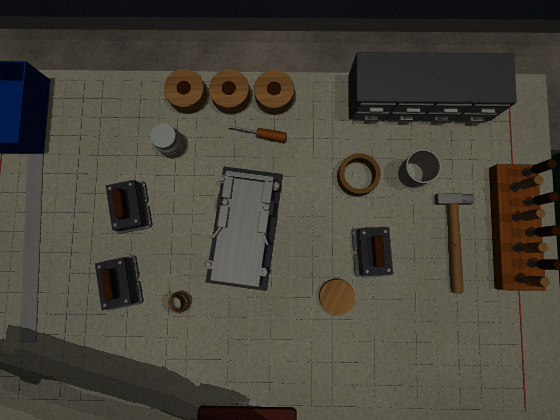

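View pics/top0b.png

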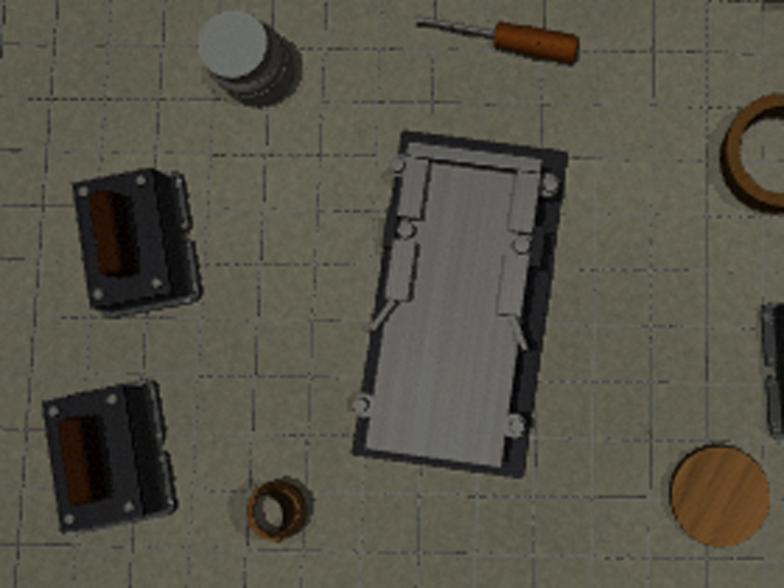

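View pics/side0.png

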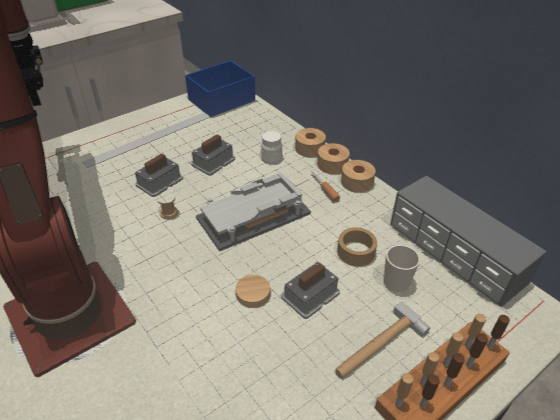

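```bash
cat > fit.py <<'E'
from h import *
from scipy.optimize import minimize
def box(x,y,z0,z1): return [(sx*x/2,sy*y/2,z) for sx in(-1,1) for sy in(-1,1) for z in(z0,z1)]
PARTS=[box(120,90,0,8),box(110,70,0,52),box(70,20,52,86)]
def sil(f,pose,parts,S=4,z=0):
    m=np.zeros((420*S,560*S),np.uint8); c,s=np.cos(pose[2]),np.sin(pose[2])
    for p in parts:
        q=np.array([proj(f,(pose[0]+c*a-s*b,pose[1]+s*a+c*b,h+z)) for a,b,h in p])
        cv2.fillConvexPoly(m,cv2.convexHull(((q+.5)*S).astype(np.float32)).astype(np.int32),1)
    return cv2.resize(m.astype(np.float32),(560,420),interpolation=cv2.INTER_AREA)
def fin(f,e):
    c=f["color"].astype(float); m=(c[...,0]>1.6*c[...,2]+6); o=np.zeros(m.shape,bool)
    l,t,r,b=np.round(e).astype(int); o[t:b+1,l:r+1]=m[t:b+1,l:r+1]; return o
def fit(obs,p0,z=0):
    def cost(p):
        s=0
        for f,M,F in obs:
            for m,pp in ((M,PARTS),(F,PARTS[2:])):
                if m is not None:
                    a=sil(f,p,pp,z=z); s+=1-np.minimum(a,m).sum()/np.maximum(a,m).sum()
        return s
    best=None
    for y in p0[2]:
        r=minimize(cost,[p0[0],p0[1],y],method="Nelder-Mead",options=dict(initial_simplex=[[p0[0],p0[1],y],[p0[0]+8,p0[1],y],[p0[0],p0[1]+8,y],[p0[0],p0[1],y+.15]],maxiter=70))
        if best is None or r.fun<best.fun: best=r
    return best.x,best.fun
E
python3 - <<'E'
from fit import *
T=bot.grab_frame("top"); S=bot.grab_frame("side")
dt=bot.trace(T,"cartridge_a")[:3]; ds=bot.trace(S,"cartridge_a")[:3]
for g in ([588,307],[476,-298],[401,315]):
    obs=[]
    for f,D in ((T,dt),(S,ds)):
        u=proj(f,(*g,40)); d=min(D,key=lambda d:np.hypot(*(np.mean(np.reshape(d["extent"],(2,2)),0)-u)))
        obs.append((f,d["mask"].astype(np.float32),fin(f,d["extent"]).astype(np.float32)))
    for o in (obs,obs[:1],obs[1:]):
        x,c=fit(o,(*g,[-.1,.15])); print(np.round(x,3),round(c,2))
q=lambda u,v,z:onplane(T,(u/2.8+80-.3,v/2.8+120-.3),z)[:2]
for n,a,b,z in (("tongL",(390,330),(365,450),52),("tongR",(525,350),(503,466),52),("lipL",(429,165),(411,300),69),("lipR",(515,165),(500,310),69),("rollers",(406,230),(521,244),62.5),("near",(365,450),(503,466),52)):
    A,B=q(*a,z),q(*b,z); print(n,A.round(1),B.round(1),np.arctan2(*(A-B)[::-1]).round(3),np.hypot(*(A-B)).round(1))
E
```

```text
[5.83755e+02 3.03889e+02 2.38000e-01] 1.34
[5.84174e+02 3.03377e+02 2.29000e-01] 0.42
[5.83611e+02 3.05655e+02 2.45000e-01] 0.91
[ 4.82704e+02 -2.95586e+02  7.10000e-02] 1.12
[ 4.82871e+02 -2.96152e+02  7.20000e-02] 0.27
[ 4.82585e+02 -2.95590e+02  7.40000e-02] 0.85
[3.97848e+02 3.15482e+02 2.09000e-01] 1.36
[3.98561e+02 3.15479e+02 2.20000e-01] 0.44
[3.97566e+02 3.16176e+02 2.48000e-01] 0.92
tongL [508.7  70.7] [409.   88.1] -0.172 101.2
tongR [493.8 -43. ] [398.  -26.7] -0.168 97.2
lipL [646.6  39.9] [532.9  51.4] -0.1 114.3
lipR [647.6 -32.2] [525.8 -22.4] -0.08 122.2
rollers [592.2  58.4] [581.8 -38.3] 1.464 97.3
near [409.   88.1] [398.  -26.7] 1.475 115.3
```

```bash
cat >> h.py <<'E'
from scipy.spatial.transform import Rotation as Ro
def go(p,psi,o=None):
    o=o or bot.get_obs(); R=Ro.from_euler("xyz",o["tcp_rot"])
    d=R.inv().apply(np.array(p)-o["tcp_pos"])/10
    r=(R.inv()*Ro.from_euler("xyz",[np.pi,0,psi])).as_rotvec()
    print("shift",d.round(2),"turn",r.round(3))
E
cat > press.py <<'E'
from h import *
from scipy.optimize import minimize
def lines(down=0):
    L=[]
    for s in(-1,1):
        L+=[((-185,s*57,0),(-100,s*57,0)),((-60,s*38,17),(-12,s*38,17)),((12,s*38,17),(55,s*38,17)),((-55,s*38,17),(-15,s*38,17))]
    return L+[((-185,-57,0),(-185,57,0)),((61,-38,20),(61,38,20))]
def pts(p,z0=52):
    c,s=np.cos(p[2]),np.sin(p[2]); out=[]
    for a,b in lines():
        for t in np.linspace(0,1,40):
            x,y,z=np.array(a)*(1-t)+np.array(b)*t; out.append((p[0]+c*x-s*y,p[1]+s*x+c*y,z0+z))
    return out
E
python3 - <<'E'
from press import *
fs=[bot.grab_frame(n) for n in("top","side")]; G=[]
for f in fs:
    g=cv2.GaussianBlur(cv2.cvtColor(f["color"],cv2.COLOR_RGB2GRAY).astype(np.float32),(0,0),1.2)
    m=np.hypot(cv2.Sobel(g,-1,1,0),cv2.Sobel(g,-1,0,1)); G.append(np.minimum(m,np.percentile(m,98))/np.percentile(m,98))
def sc(p,w):
    s=0
    for k in w:
        u=np.array([proj(fs[k],x) for x in pts(p)],np.float32); s-=cv2.remap(G[k],u[None,:,0].copy(),u[None,:,1].copy(),1).mean()
    return s
for w in((0,),(0,1),(1,)):
    b=None
    for x in(582,587,592):
        for yaw in(-.14,-.1):
            p0=[x,10,yaw]; r=minimize(sc,p0,args=(w,),method="Nelder-Mead",options=dict(initial_simplex=[p0,[x+5,10,yaw],[x,15,yaw],[x,10,yaw+.03]]))
            if b is None or r.fun<b.fun:b=r
    print(w,b.x.round(3),b.fun)
    if w==(0,1): P2=b.x
ims=[]
for f,(x0,y0) in zip(fs,((195,155),(185,165))):
    a=cv2.resize(f["color"][y0:y0+140,x0:x0+130,::-1],None,fx=3,fy=3,interpolation=cv2.INTER_CUBIC)
    a=np.clip(a*1.6,0,255).astype(np.uint8)
    for x in pts(P2)[::2]:
        u=(proj(f,x)-(x0,y0)+.5)*3; cv2.circle(a,tuple(int(v) for v in u),1,(0,255,0),-1)
    ims.append(a)
cv2.imwrite("pics/press.png",np.hstack(ims))
go((398,315.5,110),.218+np.pi)
E
```

```text
(0,) [ 5.89071e+02  1.16520e+01 -1.08000e-01] -0.6306774020195007
(0, 1) [ 5.88959e+02  1.16120e+01 -1.06000e-01] -1.2237306833267212
(1,) [ 5.88563e+02  1.14370e+01 -1.06000e-01] -0.5941516160964966
shift [-28.33 -22.84  11.26] turn [-0.    -0.    -0.527]
```

View pics/press.png

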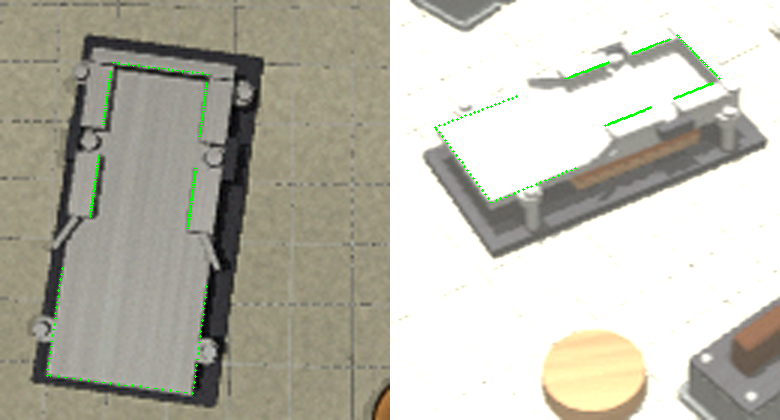

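>>> {"fn": "drive_tool", "kwargs": {
  "moves": [
    {"x": -4.7,"y": -3.8,"z": 1.5,"az": -0.09,"fingers": 8.7},
    {"x": -9.4,"y": -7.6,"z": 3,"az": -0.18,"fingers": 8.7},
    {"x": -14.1,"y": -11.4,"z": 5,"az": -0.27,"fingers": 8.7},
    {"x": -18.9,"y": -15.2,"z": 7,"az": -0.36,"fingers": 8.7},
    {"x": -23.6,"y": -19,"z": 9,"az": -0.45,"fingers": 8.7},
    {"x": -28.33,"y": -22.84,"z": 11.2,"az": -0.527,"fingers": 8.7},
    {"x": -28.33,"y": -22.84,"z": 11.2,"az": -0.527,"fingers": 8.7},
    {"x": -28.33,"y": -22.84,"z": 11.2,"az": -0.527,"fingers": 8.7}
  ]
}}

```text
invalid input
```

```bash
python3 - <<'E'
from h import *
o=bot.get_obs(); print(o["t"],o["tcp_pos"],o["tcp_rot"],o["wrist_force"]); go((398,315.5,57),.218+np.pi)
E
```

```text
1.7 [197.5613816  619.206632   222.55827431] [-3.14152432e+00 -1.78254077e-05  2.83274899e+00] [-0.37511897  0.26207251 -0.19279673]
shift [-28.33 -22.84  16.56] turn [-0.    -0.    -0.527]
```

>>> {"fn": "drive_tool", "kwargs": {
  "moves": [
    {"x": -4.7,"y": -3.8,"z": 1.5,"ax": 0,"ay": 0,"az": -0.09,"fingers": 8.7},
    {"x": -9.4,"y": -7.6,"z": 3,"ax": 0,"ay": 0,"az": -0.18,"fingers": 8.7},
    {"x": -14.1,"y": -11.4,"z": 5,"ax": 0,"ay": 0,"az": -0.27,"fingers": 8.7},
    {"x": -18.9,"y": -15.2,"z": 7,"ax": 0,"ay": 0,"az": -0.36,"fingers": 8.7},
    {"x": -23.6,"y": -19,"z": 9,"ax": 0,"ay": 0,"az": -0.45,"fingers": 8.7},
    {"x": -28.3,"y": -22.8,"z": 11.2,"ax": 0,"ay": 0,"az": -0.53,"fingers": 8.7},
    {"x": -28.3,"y": -22.8,"z": 11.2,"ax": 0,"ay": 0,"az": -0.53,"fingers": 8.7},
    {"x": -28.3,"y": -22.8,"z": 11.2,"ax": 0,"ay": 0,"az": -0.53,"fingers": 8.7}
  ]
}}

```text
t: 2.7
tcp_pos: [397.9, 316.1, 110.7]
tcp_rot: [3.141, 0.0, -2.922]
wrist_force: [-1.0, 1.5, -0.1]
grip_width: 1.001
gripper_force: 0.0
```

```bash
python3 - <<'E'
from h import *
o=bot.get_obs(); print(o["t"],o["tcp_pos"],o["tcp_rot"],o["qpos"].round(2),o["wrist_force"]); go((398,315.5,57),.218+np.pi)
E
```

```text
2.7 [397.91012515 316.14481362 110.73277617] [ 3.14121688e+00  2.62218944e-05 -2.92194871e+00] [-0.93  0.14  0.18  1.95 -0.03  1.06  1.06] [-1.0219085   1.46160207 -0.09780944]
shift [ 0.01 -0.07  5.37] turn [0.    0.    0.002]
```

>>> {"fn": "drive_tool", "kwargs": {
  "moves": [
    {"x": 0,"y": -0.07,"z": 3,"ax": 0,"ay": 0,"az": 0,"fingers": 8.7},
    {"x": 0,"y": -0.07,"z": 5.3,"ax": 0,"ay": 0,"az": 0,"fingers": 8.7},
    {"x": 0,"y": -0.07,"z": 5.3,"ax": 0,"ay": 0,"az": 0,"fingers": 5},
    {"x": 0,"y": -0.07,"z": 5.3,"ax": 0,"ay": 0,"az": 0,"fingers": 1},
    {"x": 0,"y": -0.07,"z": 5.3,"ax": 0,"ay": 0,"az": 0,"fingers": 1},
    {"x": 0,"y": -0.07,"z": 5.3,"ax": 0,"ay": 0,"az": 0,"fingers": 1},
    {"x": 0,"y": -0.07,"z": 5.3,"ax": 0,"ay": 0,"az": 0,"fingers": 1},
    {"x": 0,"y": -0.07,"z": 5.3,"ax": 0,"ay": 0,"az": 0,"fingers": 1}
  ]
}}

```text
t: 3.7
tcp_pos: [398.1, 315.3, 57.7]
tcp_rot: [3.142, 0.0, -2.921]
wrist_force: [0.4, -0.0, 0.6]
grip_width: 0.4
gripper_force: 0.0
```

>>> {"fn": "drive_tool", "kwargs": {
  "moves": [
    {"x": 0,"y": 0,"z": 0,"ax": 0,"ay": 0,"az": 0,"fingers": 1},
    {"x": 0,"y": 0,"z": 0,"ax": 0,"ay": 0,"az": 0,"fingers": 1},
    {"x": 0,"y": 0,"z": 0,"ax": 0,"ay": 0,"az": 0,"fingers": 1},
    {"x": 0,"y": 0,"z": 0,"ax": 0,"ay": 0,"az": 0,"fingers": 1},
    {"x": 0,"y": 0,"z": -1,"ax": 0,"ay": 0,"az": 0,"fingers": 1},
    {"x": 0,"y": 0,"z": -2,"ax": 0,"ay": 0,"az": 0,"fingers": 1},
    {"x": 0,"y": 0,"z": -2,"ax": 0,"ay": 0,"az": 0,"fingers": 1},
    {"x": 0,"y": 0,"z": -2,"ax": 0,"ay": 0,"az": 0,"fingers": 1}
  ]
}}

```text
t: 4.7
tcp_pos: [397.9, 315.2, 77.6]
tcp_rot: [-3.142, -0.0, -2.92]
wrist_force: [0.1, 0.2, -3.4]
grip_width: 0.227
gripper_force: 30.0
```

```bash
python3 - <<'E'
from h import *
for i in range(3): bot.grab_frame("top"); o=bot.get_obs(); print(o["t"],o["wrist_force"],o["tcp_pos"],o["grip_width"])
E
```

```text
4.75 [-0.06714167  0.24981221 -2.69949083] [397.84095451 315.12235384  77.35248031] 0.2257490897782501
4.8 [-0.4888515   0.53074529 -1.98712366] [397.83682325 315.13431265  77.29311897] 0.22830992466013406
4.85 [ 0.39680481  0.40847269 -2.82475737] [397.84588265 315.12998398  77.2791587 ] 0.22603554994270494
```

>>> {"fn": "drive_tool", "kwargs": {
  "moves": [
    {"x": 0,"y": 0,"z": 1.5,"ax": 0,"ay": 0,"az": 0,"fingers": 1},
    {"x": 0,"y": 0,"z": 2,"ax": 0,"ay": 0,"az": 0,"fingers": 1},
    {"x": 0,"y": 0,"z": 2,"ax": 0,"ay": 0,"az": 0,"fingers": 1},
    {"x": 0,"y": 0,"z": 2,"ax": 0,"ay": 0,"az": 0,"fingers": 8.7},
    {"x": 0,"y": 0,"z": 2,"ax": 0,"ay": 0,"az": 0,"fingers": 8.7},
    {"x": 0,"y": 0,"z": 2,"ax": 0,"ay": 0,"az": 0,"fingers": 8.7},
    {"x": 0,"y": 0,"z": 0,"ax": 0,"ay": 0,"az": 0,"fingers": 8.7},
    {"x": 0,"y": 0,"z": -3.5,"ax": 0,"ay": 0,"az": 0,"fingers": 8.7}
  ]
}}

```text
t: 5.85
tcp_pos: [397.3, 314.7, 112.1]
tcp_rot: [-3.14, -0.002, -2.92]
wrist_force: [0.2, 1.3, -0.3]
grip_width: 0.712
gripper_force: 0.0
```

```bash
python3 - <<'E'
from h import *
o=bot.get_obs(); print(o["t"],o["tcp_pos"],o["tcp_rot"],o["wrist_force"]); go((584,304,110),.235+np.pi)
E
```

```text
5.85 [397.31018919 314.65548054 112.10091047] [-3.14003489e+00 -2.16782338e-03 -2.92042051e+00] [ 0.17607362  1.33849343 -0.27884255]
shift [-17.98  -5.13   0.18] turn [-0.002 -0.002 -0.014]
```

>>> {"fn": "drive_tool", "kwargs": {
  "moves": [
    {"x": -6,"y": -1.7,"z": 0,"ax": 0,"ay": 0,"az": 0,"fingers": 8.7},
    {"x": -12,"y": -3.4,"z": 0,"ax": 0,"ay": 0,"az": 0,"fingers": 8.7},
    {"x": -18,"y": -5.1,"z": 0,"ax": 0,"ay": 0,"az": -0.014,"fingers": 8.7},
    {"x": -18,"y": -5.1,"z": 0,"ax": 0,"ay": 0,"az": -0.014,"fingers": 8.7},
    {"x": -18,"y": -5.1,"z": 0,"ax": 0,"ay": 0,"az": -0.014,"fingers": 8.7},
    {"x": -18,"y": -5.1,"z": 3,"ax": 0,"ay": 0,"az": -0.014,"fingers": 8.7},
    {"x": -18,"y": -5.1,"z": 5.2,"ax": 0,"ay": 0,"az": -0.014,"fingers": 8.7},
    {"x": -18,"y": -5.1,"z": 5.2,"ax": 0,"ay": 0,"az": -0.014,"fingers": 5}
  ]
}}

```text
t: 6.85
tcp_pos: [582.4, 305.4, 59.3]
tcp_rot: [-3.141, -0.003, -2.905]
wrist_force: [-0.4, -0.1, -0.7]
grip_width: 0.949
gripper_force: 0.0
```

```bash
python3 - <<'E'
from h import *
o=bot.get_obs(); print(o["t"],o["tcp_pos"],o["tcp_rot"],o["wrist_force"]); go((584,304,57),.235+np.pi)
E
```

```text
6.85 [582.38664777 305.40068183  59.34772441] [-3.14136199 -0.00316601 -2.90480702] [-0.43964711 -0.14901349 -0.66787607]
shift [-0.12 -0.17  0.23] turn [-0.    -0.003  0.002]
```

>>> {"fn": "drive_tool", "kwargs": {
  "moves": [
    {"x": -0.1,"y": -0.15,"z": 0.15,"ax": 0,"ay": -0.003,"az": 0,"fingers": 1},
    {"x": -0.1,"y": -0.15,"z": 0.15,"ax": 0,"ay": -0.003,"az": 0,"fingers": 1},
    {"x": -0.1,"y": -0.15,"z": 0.15,"ax": 0,"ay": -0.003,"az": 0,"fingers": 1},
    {"x": -0.1,"y": -0.15,"z": 0.15,"ax": 0,"ay": -0.003,"az": 0,"fingers": 1},
    {"x": -0.1,"y": -0.15,"z": 0.15,"ax": 0,"ay": -0.003,"az": 0,"fingers": 1},
    {"x": -0.1,"y": -0.15,"z": 0.15,"ax": 0,"ay": -0.003,"az": 0,"fingers": 1},
    {"x": -0.1,"y": -0.15,"z": 0.15,"ax": 0,"ay": -0.003,"az": 0,"fingers": 1},
    {"x": -0.1,"y": -0.15,"z": 0.15,"ax": 0,"ay": -0.003,"az": 0,"fingers": 1}
  ]
}}

```text
t: 7.85
tcp_pos: [586.0, 304.0, 59.0]
tcp_rot: [3.141, 0.003, -2.906]
wrist_force: [-0.4, 1.3, 1.0]
grip_width: 0.231
gripper_force: 29.9
```

>>> {"fn": "drive_tool", "kwargs": {
  "moves": [
    {"x": 0,"y": 0,"z": 0,"ax": 0,"ay": 0,"az": 0,"fingers": 1},
    {"x": 0,"y": 0,"z": -1,"ax": 0,"ay": 0,"az": 0,"fingers": 1},
    {"x": 0,"y": 0,"z": -2,"ax": 0,"ay": 0,"az": 0,"fingers": 1},
    {"x": 0,"y": 0,"z": -2,"ax": 0,"ay": 0,"az": 0,"fingers": 1},
    {"x": 0,"y": 0,"z": -2,"ax": 0,"ay": 0,"az": 0,"fingers": 1},
    {"x": 0,"y": 0,"z": -2,"ax": 0,"ay": 0,"az": 0,"fingers": 1},
    {"x": 0,"y": 0,"z": -2,"ax": 0,"ay": 0,"az": 0,"fingers": 1},
    {"x": 0,"y": 0,"z": -2,"ax": 0,"ay": 0,"az": 0,"fingers": 1}
  ]
}}

```text
t: 8.85
tcp_pos: [586.0, 303.8, 78.9]
tcp_rot: [-3.141, 0.003, -2.906]
wrist_force: [0.1, 0.6, -2.1]
grip_width: 0.228
gripper_force: 29.9
```

```bash
python3 - <<'E'
from h import *
for i in range(3): bot.grab_frame("top"); o=bot.get_obs(); print(o["t"],o["wrist_force"],o["tcp_pos"],o["grip_width"])
E
```

```text
8.9 [ 0.58677162  0.29607466 -2.57457308] [586.04401371 303.77461638  78.94757644] 0.22810787267734292
8.95 [ 0.40129098 -0.15049538 -2.48536041] [586.04539186 303.77207625  78.95024335] 0.2251307851100334
9.0 [ 0.36491572  0.07199733 -3.63960106] [586.03408158 303.8009541   78.98855939] 0.2265492514174195
```

>>> {"fn": "drive_tool", "kwargs": {
  "moves": [
    {"x": 0,"y": 0,"z": 1.5,"ax": 0,"ay": 0,"az": 0,"fingers": 1},
    {"x": 0,"y": 0,"z": 2,"ax": 0,"ay": 0,"az": 0,"fingers": 1},
    {"x": 0,"y": 0,"z": 2,"ax": 0,"ay": 0,"az": 0,"fingers": 1},
    {"x": 0,"y": 0,"z": 2,"ax": 0,"ay": 0,"az": 0,"fingers": 8.7},
    {"x": 0,"y": 0,"z": 2,"ax": 0,"ay": 0,"az": 0,"fingers": 8.7},
    {"x": 0,"y": 0,"z": 2,"ax": 0,"ay": 0,"az": 0,"fingers": 8.7},
    {"x": 0,"y": 0,"z": 0,"ax": 0,"ay": 0,"az": 0,"fingers": 8.7},
    {"x": 0,"y": 0,"z": -5.5,"ax": 0,"ay": 0,"az": 0,"fingers": 8.7}
  ]
}}

```text
t: 10.0
tcp_pos: [584.4, 303.0, 133.4]
tcp_rot: [-3.14, -0.002, -2.906]
wrist_force: [0.6, 1.7, 1.6]
grip_width: 0.71
gripper_force: 0.0
```

```bash
python3 - <<'E'
from h import *
o=bot.get_obs(); print(o["t"],o["tcp_pos"],o["tcp_rot"],o["wrist_force"]); go((482.8,-295.8,130),.072+np.pi)
E
```

```text
10.0 [584.39773758 303.02084148 133.35038068] [-3.13987920e+00 -1.51708667e-03 -2.90639083e+00] [0.63698513 1.69096926 1.6236093 ]
shift [ 23.83 -55.87   0.47] turn [-0.002 -0.001  0.163]
```

>>> {"fn": "drive_tool", "kwargs": {
  "moves": [
    {"x": 1.2,"y": -2.8,"z": 0,"ax": 0,"ay": 0,"az": 0.01,"fingers": 8.7},
    {"x": 3.4,"y": -7.8,"z": 0,"ax": 0,"ay": 0,"az": 0.02,"fingers": 8.7},
    {"x": 5.6,"y": -13,"z": 0,"ax": 0,"ay": 0,"az": 0.04,"fingers": 8.7},
    {"x": 7.8,"y": -18.2,"z": 0,"ax": 0,"ay": 0,"az": 0.06,"fingers": 8.7},
    {"x": 10,"y": -23.4,"z": 0,"ax": 0,"ay": 0,"az": 0.08,"fingers": 8.7},
    {"x": 12.2,"y": -28.6,"z": 0,"ax": 0,"ay": 0,"az": 0.1,"fingers": 8.7},
    {"x": 14.4,"y": -33.8,"z": 0,"ax": 0,"ay": 0,"az": 0.12,"fingers": 8.7},
    {"x": 16.6,"y": -39,"z": 0,"ax": 0,"ay": 0,"az": 0.14,"fingers": 8.7}
  ]
}}

```text
t: 11.0
tcp_pos: [515.5, -116.0, 135.3]
tcp_rot: [3.141, 0.005, -3.047]
wrist_force: [0.8, 0.2, 0.4]
grip_width: 1.001
gripper_force: 0.0
```

>>> {"fn": "drive_tool", "kwargs": {
  "moves": [
    {"x": 2.2,"y": -5.2,"z": 0,"ax": 0,"ay": 0,"az": 0.01,"fingers": 8.7},
    {"x": 4.4,"y": -10.4,"z": 0,"ax": 0,"ay": 0,"az": 0.02,"fingers": 8.7},
    {"x": 6,"y": -14.5,"z": 0,"ax": 0,"ay": 0,"az": 0.02,"fingers": 8.7},
    {"x": 6.5,"y": -16,"z": 0,"ax": 0,"ay": 0,"az": 0.02,"fingers": 8.7},
    {"x": 6.5,"y": -16,"z": 0,"ax": 0,"ay": 0,"az": 0.02,"fingers": 8.7},
    {"x": 6.5,"y": -16,"z": 0,"ax": 0,"ay": 0,"az": 0.02,"fingers": 8.7},
    {"x": 6.5,"y": -16,"z": 0,"ax": 0,"ay": 0,"az": 0.02,"fingers": 8.7},
    {"x": 6.5,"y": -16,"z": 0,"ax": 0,"ay": 0,"az": 0.02,"fingers": 8.7}
  ]
}}

```text
t: 12.0
tcp_pos: [466.3, -278.7, 133.3]
tcp_rot: [3.141, 0.003, -3.065]
wrist_force: [0.7, -0.4, -0.5]
grip_width: 1.004
gripper_force: 0.0
```

```bash
python3 - <<'E'
from h import *
o=bot.get_obs(); print(o["t"],o["tcp_pos"],o["tcp_rot"],o["qpos"],o["wrist_force"]); go((482.8,-295.8,57),.072+np.pi)
E
```

```text
12.0 [ 466.31144861 -278.69234324  133.31967621] [ 3.14090348e+00  3.00333431e-03 -3.06486006e+00] [-0.10779839  0.20312441  0.64038964  1.86714758 -0.13734637  1.11242539
  2.23102526] [ 0.74535123 -0.44681579 -0.50095189]
shift [-1.49 -1.84  7.64] turn [0.001 0.003 0.005]
```

>>> {"fn": "drive_tool", "kwargs": {
  "moves": [
    {"x": -1.5,"y": -1.85,"z": 0,"ax": 0.001,"ay": 0.003,"az": 0.005,"fingers": 8.7},
    {"x": -1.5,"y": -1.85,"z": 0,"ax": 0.001,"ay": 0.003,"az": 0.005,"fingers": 8.7},
    {"x": -1.5,"y": -1.85,"z": 2.5,"ax": 0.001,"ay": 0.003,"az": 0.005,"fingers": 8.7},
    {"x": -1.5,"y": -1.85,"z": 5,"ax": 0.001,"ay": 0.003,"az": 0.005,"fingers": 8.7},
    {"x": -1.5,"y": -1.85,"z": 7.5,"ax": 0.001,"ay": 0.003,"az": 0.005,"fingers": 8.7},
    {"x": -1.5,"y": -1.85,"z": 7.5,"ax": 0.001,"ay": 0.003,"az": 0.005,"fingers": 8.7},
    {"x": -1.5,"y": -1.85,"z": 7.5,"ax": 0.001,"ay": 0.003,"az": 0.005,"fingers": 1},
    {"x": -1.5,"y": -1.85,"z": 7.5,"ax": 0.001,"ay": 0.003,"az": 0.005,"fingers": 1}
  ]
}}

```text
t: 13.0
tcp_pos: [483.0, -297.2, 59.5]
tcp_rot: [-3.14, 0.002, -3.071]
wrist_force: [0.0, 0.4, -0.6]
grip_width: 0.853
gripper_force: 0.0
```

>>> {"fn": "drive_tool", "kwargs": {
  "moves": [
    {"x": 0,"y": 0,"z": 0,"ax": 0,"ay": 0,"az": 0,"fingers": 1},
    {"x": 0,"y": 0,"z": 0,"ax": 0,"ay": 0,"az": 0,"fingers": 1},
    {"x": 0,"y": 0,"z": 0,"ax": 0,"ay": 0,"az": 0,"fingers": 1},
    {"x": 0,"y": 0,"z": 0,"ax": 0,"ay": 0,"az": 0,"fingers": 1},
    {"x": 0,"y": 0,"z": 0,"ax": 0,"ay": 0,"az": 0,"fingers": 1},
    {"x": 0,"y": 0,"z": 0,"ax": 0,"ay": 0,"az": 0,"fingers": 1},
    {"x": 0,"y": 0,"z": 0,"ax": 0,"ay": 0,"az": 0,"fingers": 1},
    {"x": 0,"y": 0,"z": 0,"ax": 0,"ay": 0,"az": 0,"fingers": 1}
  ]
}}

```text
t: 14.0
tcp_pos: [482.4, -296.5, 58.3]
tcp_rot: [3.142, -0.0, -3.071]
wrist_force: [-0.6, 2.9, 1.4]
grip_width: 0.227
gripper_force: 30.0
```

>>> {"fn": "drive_tool", "kwargs": {
  "moves": [
    {"x": 0,"y": 0,"z": -1,"ax": 0,"ay": 0,"az": 0,"fingers": 1},
    {"x": 0,"y": 0,"z": -3,"ax": 0,"ay": 0,"az": 0,"fingers": 1},
    {"x": 0,"y": 0,"z": -5,"ax": 0,"ay": 0,"az": 0,"fingers": 1},
    {"x": 0,"y": 0,"z": -7.5,"ax": 0,"ay": 0,"az": 0,"fingers": 1},
    {"x": 0,"y": 0,"z": -10,"ax": 0,"ay": 0,"az": 0,"fingers": 1},
    {"x": 0,"y": 0,"z": -10,"ax": 0,"ay": 0,"az": 0,"fingers": 1},
    {"x": 0,"y": 0,"z": -10,"ax": 0,"ay": 0,"az": 0,"fingers": 1},
    {"x": 0,"y": 0,"z": -10,"ax": 0,"ay": 0,"az": 0,"fingers": 1}
  ]
}}

```text
t: 15.0
tcp_pos: [481.6, -296.5, 157.0]
tcp_rot: [3.141, -0.002, -3.072]
wrist_force: [0.4, -0.7, -9.0]
grip_width: 0.229
gripper_force: 30.0
```

```bash
python3 - <<'E'
from fit import *
F={n:bot.grab_frame(n) for n in("top","side")}; o=bot.get_obs(); print(o["t"],o["wrist_force"],o["tcp_pos"],o["tcp_rot"],o["grip_width"])
save(F["side"],"lift")
obs=[]
for n,f in F.items():
    D=bot.trace(f,"cartridge_a")
    for d in D[:4]: print(n,round(d["score"],2),np.round(d["extent"]))
t=np.array([589,11.6]); a=-.106; u=np.array([np.cos(a),np.sin(a)])
go((*(t-130*u),o["tcp_pos"][2]),a+np.pi,o)
E
```

```text
15.1 [-0.98679104  0.56808201 -7.67258031] [ 481.8867494  -296.62951293  157.36702818] [-3.14155798e+00 -1.66298021e-03 -3.07154364e+00] 0.23008537031021942
top 0.91 [105. 180. 155. 231.]
top 0.64 [ 95. 253. 144. 311.]
top 0.63 [359. 224. 400. 282.]
side 0.93 [281. 241. 343. 293.]
side 0.82 [194. 133. 234. 179.]
side 0.59 [134. 155. 183. 199.]
shift [-0.04 32.27 -0.  ] turn [-0.    -0.002  0.176]
```

>>> {"fn": "drive_tool", "kwargs": {
  "moves": [
    {"x": 0,"y": 2,"z": 0,"ax": 0,"ay": 0,"az": 0.02,"fingers": 1},
    {"x": 0,"y": 6,"z": 0,"ax": 0,"ay": 0,"az": 0.04,"fingers": 1},
    {"x": 0,"y": 11,"z": 0,"ax": 0,"ay": 0,"az": 0.06,"fingers": 1},
    {"x": 0,"y": 16,"z": 0,"ax": 0,"ay": 0,"az": 0.09,"fingers": 1},
    {"x": 0,"y": 21,"z": 0,"ax": 0,"ay": 0,"az": 0.12,"fingers": 1},
    {"x": 0.2,"y": 26,"z": 0,"ax": 0,"ay": 0,"az": 0.14,"fingers": 1},
    {"x": 0.5,"y": 30,"z": 0,"ax": 0,"ay": 0,"az": 0.16,"fingers": 1},
    {"x": 0.5,"y": 32.2,"z": 0,"ax": 0,"ay": 0,"az": 0.176,"fingers": 1}
  ]
}}

```text
t: 16.2
tcp_pos: [454.4, 26.2, 158.1]
tcp_rot: [3.142, -0.0, 3.037]
wrist_force: [-0.1, -0.8, -8.2]
grip_width: 0.231
gripper_force: 30.0
```

>>> {"fn": "drive_tool", "kwargs": {
  "moves": [
    {"x": 0,"y": 0,"z": 0,"ax": 0,"ay": 0,"az": 0,"fingers": 1},
    {"x": 0,"y": 0,"z": 0,"ax": 0,"ay": 0,"az": 0,"fingers": 1},
    {"x": 0,"y": 0,"z": 0,"ax": 0,"ay": 0,"az": 0,"fingers": 1},
    {"x": 0,"y": 0,"z": 0,"ax": 0,"ay": 0,"az": 0,"fingers": 1},
    {"x": 0,"y": 0,"z": 0,"ax": 0,"ay": 0,"az": 0,"fingers": 1},
    {"x": 0,"y": 0,"z": 0,"ax": 0,"ay": 0,"az": 0,"fingers": 1},
    {"x": 0,"y": 0,"z": 0,"ax": 0,"ay": 0,"az": 0,"fingers": 1},
    {"x": 0,"y": 0,"z": 0,"ax": 0,"ay": 0,"az": 0,"fingers": 1}
  ]
}}

```text
t: 17.2
tcp_pos: [454.9, 24.0, 158.2]
tcp_rot: [-3.141, 0.0, 3.036]
wrist_force: [-0.7, 0.2, -7.9]
grip_width: 0.229
gripper_force: 30.0
```

```bash
python3 - <<'E'
from fit import *
F={n:bot.grab_frame(n) for n in("top","side")}; o=bot.get_obs(); print(o["t"],o["wrist_force"],o["tcp_pos"],o["tcp_rot"],o["grip_width"])
t=np.array([589,11.6]); a=-.106; u=np.array([np.cos(a),np.sin(a)])
go((*(t-135*u),112),a+np.pi,o)
f=F["side"]; D=bot.trace(f,"cartridge_a"); c=proj(f,(455,25,140))
d=min(D,key=lambda d:np.hypot(*(np.mean(np.reshape(d["extent"],(2,2)),0)-c))); print(d["extent"],d["score"])
im=f["color"][:,:,::-1].copy(); im[d["mask"],1]=255
g=F["top"]["color"][:,:,::-1]
cv2.imwrite("pics/tong.png",np.hstack([cv2.resize(im[130:290,140:320],None,fx=2.2,fy=2.2),cv2.resize(g[150:310,180:360],None,fx=2.2,fy=2.2)]))
E
```

```text
17.3 [ 0.90939971 -0.85815988 -8.12624008] [454.85183259  24.04140377 158.16689884] [-3.14099378e+00  1.84324855e-05  3.03587766e+00] 0.22952150024907778
shift [0.03 0.18 4.62] turn [-0.001  0.     0.   ]
[198.1, 172.2, 254.5, 216.4] 0.86
```

View pics/tong.png

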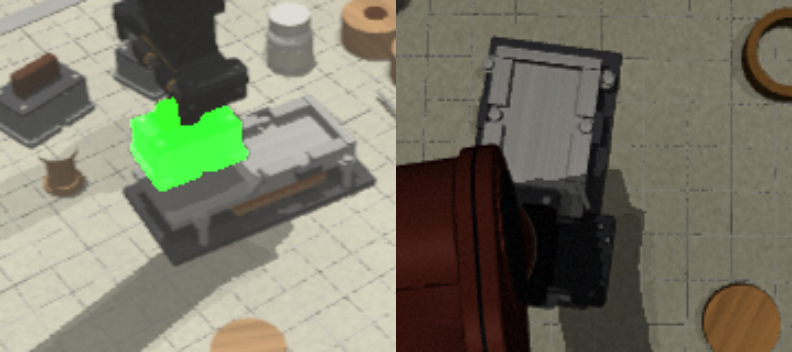

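>>> {"fn": "drive_tool", "kwargs": {
  "moves": [
    {"x": 0,"y": 0.18,"z": 1.5,"ax": 0,"ay": 0,"az": 0,"fingers": 1},
    {"x": 0,"y": 0.18,"z": 3,"ax": 0,"ay": 0,"az": 0,"fingers": 1},
    {"x": 0,"y": 0.18,"z": 4.2,"ax": 0,"ay": 0,"az": 0,"fingers": 1},
    {"x": 0,"y": 0.18,"z": 4.5,"ax": 0,"ay": 0,"az": 0,"fingers": 1},
    {"x": 0,"y": 0.18,"z": 4.8,"ax": 0,"ay": 0,"az": 0,"fingers": 1},
    {"x": 0,"y": 0.18,"z": 5,"ax": 0,"ay": 0,"az": 0,"fingers": 1},
    {"x": 0,"y": 0.18,"z": 5.2,"ax": 0,"ay": 0,"az": 0,"fingers": 1},
    {"x": 0,"y": 0.18,"z": 5.2,"ax": 0,"ay": 0,"az": 0,"fingers": 1}
  ]
}}

```text
t: 18.35
tcp_pos: [455.2, 25.7, 106.4]
tcp_rot: [-3.141, 0.0, 3.036]
wrist_force: [-2.2, -1.5, -3.3]
grip_width: 0.231
gripper_force: 30.0
```

```bash
cat > st.py <<'E'
from h import *
W=[]
for i in range(2): bot.grab_frame("side"); o=bot.get_obs(); W.append(o["wrist_force"])
t=np.array([589,11.6]); a=-.106; c,s=np.cos(a),np.sin(a); d=o["tcp_pos"][:2]-t
M=np.array([[c,s,0],[-s,c,0],[0,0,1]])
print("t",o["t"],"seat xy",(M[:2,:2]@d).round(1),"z",o["tcp_pos"][2].round(1),"rot",o["tcp_rot"].round(3),"F seat",(M@np.mean(W,0)).round(1),"torq",o["wrist_torque"].round(2),o["grip_width"].round(3))
E
python3 st.py
```

```text
Traceback (most recent call last):
  File "st.py", line 6, in <module>
    print("t",o["t"],"seat xy",(M[:2,:2]@d).round(1),"z",o["tcp_pos"][2].round(1),"rot",o["tcp_rot"].round(3),"F seat",(M@np.mean(W,0)).round(1),"torq",o["wrist_torque"].round(2),o["grip_width"].round(3))
                                                                                                                                                                                   ^^^^^^^^^^^^^^^^^^^^^
AttributeError: 'float' object has no attribute 'round'
```

>>> {"fn": "drive_tool", "kwargs": {
  "moves": [
    {"x": 0,"y": 0,"z": 0.1,"ax": 0,"ay": 0,"az": 0,"fingers": 1},
    {"x": 0,"y": 0,"z": 0.2,"ax": 0,"ay": 0,"az": 0,"fingers": 1},
    {"x": 0,"y": 0,"z": 0.3,"ax": 0,"ay": 0,"az": 0,"fingers": 1},
    {"x": 0,"y": 0,"z": 0.35,"ax": 0,"ay": 0,"az": 0,"fingers": 1},
    {"x": 0,"y": 0,"z": 0.35,"ax": 0,"ay": 0,"az": 0,"fingers": 1},
    {"x": 0,"y": 0,"z": 0.35,"ax": 0,"ay": 0,"az": 0,"fingers": 1},
    {"x": 0,"y": 0,"z": 0.35,"ax": 0,"ay": 0,"az": 0,"fingers": 1},
    {"x": 0,"y": 0,"z": 0.35,"ax": 0,"ay": 0,"az": 0,"fingers": 1}
  ]
}}

```text
t: 19.45
tcp_pos: [455.2, 25.7, 102.8]
tcp_rot: [-3.141, 0.0, 3.036]
wrist_force: [-0.4, -2.6, -1.4]
grip_width: 0.225
gripper_force: 30.0
```

```bash
sed -i 's/o\["grip_width"\].round(3)/o["grip_width"]/' st.py; python3 st.py
```

```text
t 19.55 seat xy [-1.345e+02 -1.000e-01] z 102.7 rot [-3.141  0.     3.036] F seat [ 0.5 -3.3 -1.4] torq [-0.47 -0.03  0.01] 0.22810231681251147
```

>>> {"fn": "drive_tool", "kwargs": {
  "moves": [
    {"x": 0,"y": 0,"z": 0,"ax": 0,"ay": 0,"az": 0,"fingers": 6},
    {"x": 0,"y": 0,"z": 0,"ax": 0,"ay": 0,"az": 0,"fingers": 6},
    {"x": 0,"y": 0,"z": 0,"ax": 0,"ay": 0,"az": 0,"fingers": 6},
    {"x": 0,"y": 0,"z": -2,"ax": 0,"ay": 0,"az": 0,"fingers": 6},
    {"x": 0,"y": 0,"z": -6,"ax": 0,"ay": 0,"az": 0,"fingers": 6},
    {"x": 0,"y": 0,"z": -10,"ax": 0,"ay": 0,"az": 0,"fingers": 6},
    {"x": 0,"y": 0,"z": -10,"ax": 0,"ay": 0,"az": 0,"fingers": 6},
    {"x": 0,"y": 0,"z": -10,"ax": 0,"ay": 0,"az": 0,"fingers": 6}
  ]
}}

```text
t: 20.55
tcp_pos: [454.8, 25.9, 202.2]
tcp_rot: [-3.141, -0.0, 3.036]
wrist_force: [-0.2, 0.1, -0.5]
grip_width: 0.689
gripper_force: 0.0
```

```bash
python3 st.py; python3 - <<'E'
from fit import *
from press import pts
F={n:bot.grab_frame(n) for n in("top","side")}
f=F["side"]; D=bot.trace(f,"cartridge_a"); c=proj(f,(455,25,85))
d=min(D,key=lambda d:np.hypot(*(np.mean(np.reshape(d["extent"],(2,2)),0)-c))); print(d["extent"],d["score"])
obs=[(f,d["mask"].astype(np.float32),fin(f,d["extent"]).astype(np.float32))]
t=np.array([589,11.6]); a=-.106
for z in(44,48,52):
    x,c=fit(obs,(455,25.7,[-.1,-.15]),z=z); e=x[:2]-t; print(z,x.round(3),round(c,3),"seat",(np.array([[np.cos(a),np.sin(a)],[-np.sin(a),np.cos(a)]])@e).round(1))
g=F["top"]["color"][:,:,::-1]
im=f["color"][:,:,::-1]
cv2.imwrite("pics/rel.png",np.hstack([cv2.resize(im[150:270,170:320],None,fx=3.2,fy=3.2,interpolation=2),cv2.resize(g[150:310,200:290],(216*1,384))]))
E
```

```text
t 20.65 seat xy [-135.4   -0.2] z 201.6 rot [-3.140e+00 -2.000e-03  3.036e+00] F seat [-0.1 -0.2 -0.6] torq [-0.01  0.05 -0.01] 0.6904619918882743
[199.9, 186.6, 254.8, 233.6] 0.85
44 [ 4.56732e+02  2.50860e+01 -1.04000e-01] 1.037 seat [-133.    -0.6]
48 [ 4.53988e+02  2.07160e+01 -1.04000e-01] 1.04 seat [-135.2   -5.2]
52 [ 4.51959e+02  1.74870e+01 -1.00000e-01] 1.044 seat [-136.9   -8.6]
```

View pics/rel.png

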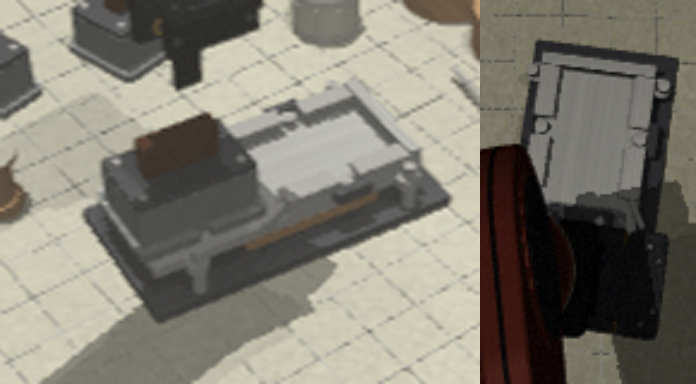

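>>> {"fn": "drive_tool", "kwargs": {
  "moves": [
    {"x": -0.2,"y": 0,"z": 3,"ax": 0,"ay": 0,"az": 0,"fingers": 6},
    {"x": -0.2,"y": 0,"z": 6,"ax": 0,"ay": 0,"az": 0,"fingers": 6},
    {"x": -0.2,"y": 0,"z": 9,"ax": 0,"ay": 0,"az": 0,"fingers": 6},
    {"x": -0.2,"y": 0,"z": 10,"ax": 0,"ay": 0,"az": 0,"fingers": 6},
    {"x": -0.2,"y": 0,"z": 10,"ax": 0,"ay": 0,"az": 0,"fingers": 1},
    {"x": -0.2,"y": 0,"z": 10,"ax": 0,"ay": 0,"az": 0,"fingers": 1},
    {"x": -0.2,"y": 0,"z": 10,"ax": 0,"ay": 0,"az": 0,"fingers": 1},
    {"x": -0.2,"y": 0,"z": 10,"ax": 0,"ay": 0,"az": 0,"fingers": 1}
  ]
}}

```text
t: 21.8
tcp_pos: [457.4, 25.7, 103.2]
tcp_rot: [-3.142, 0.001, 3.036]
wrist_force: [0.6, 0.4, 0.6]
grip_width: 0.319
gripper_force: 0.0
```

>>> {"fn": "drive_tool", "kwargs": {
  "moves": [
    {"x": 0,"y": 0,"z": 0,"ax": 0,"ay": 0,"az": 0,"fingers": 1},
    {"x": 0,"y": 0,"z": 0,"ax": 0,"ay": 0,"az": 0,"fingers": 1},
    {"x": 0,"y": 0,"z": 0,"ax": 0,"ay": 0,"az": 0,"fingers": 1},
    {"x": -0.5,"y": 0,"z": 0,"ax": 0,"ay": 0,"az": 0,"fingers": 1},
    {"x": -1,"y": 0,"z": 0,"ax": 0,"ay": 0,"az": 0,"fingers": 1},
    {"x": -1.5,"y": 0,"z": 0,"ax": 0,"ay": 0,"az": 0,"fingers": 1},
    {"x": -2,"y": 0,"z": 0,"ax": 0,"ay": 0,"az": 0,"fingers": 1},
    {"x": -2.5,"y": 0,"z": 0,"ax": 0,"ay": 0,"az": 0,"fingers": 1}
  ]
}}

```text
t: 22.8
tcp_pos: [480.1, 23.5, 102.9]
tcp_rot: [-3.141, -0.004, 3.036]
wrist_force: [-13.3, 0.9, 17.5]
grip_width: 0.226
gripper_force: 30.0
```

```bash
python3 st.py
```

```text
t 22.9 seat xy [-108.7    0.3] z 102.9 rot [-3.141e+00 -3.000e-03  3.036e+00] F seat [-9.3  0.9 12.5] torq [ 0.27  1.79 -0.02] 0.22620341343638564
```

>>> {"fn": "drive_tool", "kwargs": {
  "moves": [
    {"x": 0,"y": 0,"z": -0.2,"ax": 0,"ay": 0,"az": 0,"fingers": 1},
    {"x": 0,"y": 0,"z": -0.2,"ax": 0,"ay": 0,"az": 0,"fingers": 1},
    {"x": -0.6,"y": 0,"z": -0.2,"ax": 0,"ay": 0,"az": 0,"fingers": 1},
    {"x": -1.2,"y": 0,"z": -0.2,"ax": 0,"ay": 0,"az": 0,"fingers": 1},
    {"x": -1.8,"y": 0,"z": -0.2,"ax": 0,"ay": 0,"az": 0,"fingers": 1},
    {"x": -2.4,"y": 0,"z": -0.2,"ax": 0,"ay": 0,"az": 0,"fingers": 1},
    {"x": -3,"y": 0,"z": -0.2,"ax": 0,"ay": 0,"az": 0,"fingers": 1},
    {"x": -3,"y": 0,"z": -0.2,"ax": 0,"ay": 0,"az": 0,"fingers": 1}
  ]
}}

```text
t: 23.9
tcp_pos: [512.9, 19.6, 104.9]
tcp_rot: [-3.141, 0.002, 3.036]
wrist_force: [1.9, 0.1, -2.7]
grip_width: 0.226
gripper_force: 30.0
```

```bash
python3 st.py
```

```text
t 24.0 seat xy [-76.5  -0.1] z 105.1 rot [-3.141e+00  2.000e-03  3.036e+00] F seat [ 2.8 -0.2 -2. ] torq [-0.12 -0.53  0.03] 0.22873867543899803
```

>>> {"fn": "drive_tool", "kwargs": {
  "moves": [
    {"x": -0.7,"y": 0,"z": 0,"ax": 0,"ay": 0,"az": 0,"fingers": 1},
    {"x": -1.4,"y": 0,"z": 0,"ax": 0,"ay": 0,"az": 0,"fingers": 1},
    {"x": -2,"y": 0,"z": 0,"ax": 0,"ay": 0,"az": 0,"fingers": 1},
    {"x": -2.6,"y": 0,"z": 0,"ax": 0,"ay": 0,"az": 0,"fingers": 1},
    {"x": -3.2,"y": 0,"z": 0,"ax": 0,"ay": 0,"az": 0,"fingers": 1},
    {"x": -3.8,"y": 0,"z": 0,"ax": 0,"ay": 0,"az": 0,"fingers": 1},
    {"x": -4.4,"y": 0,"z": 0,"ax": 0,"ay": 0,"az": 0,"fingers": 1},
    {"x": -4.4,"y": 0,"z": 0,"ax": 0,"ay": 0,"az": 0,"fingers": 1}
  ]
}}

```text
t: 25.0
tcp_pos: [555.5, 15.0, 104.3]
tcp_rot: [-3.141, -0.001, 3.036]
wrist_force: [-3.8, 0.8, -1.8]
grip_width: 0.23
gripper_force: 30.0
```

```bash
python3 st.py
```

```text
t 25.1 seat xy [-33.7  -0.2] z 104.5 rot [-3.141 -0.     3.036] F seat [-3.9 -0.7 -1.8] torq [0.1  0.65 0.03] 0.22347981665547456
```

>>> {"fn": "drive_tool", "kwargs": {
  "moves": [
    {"x": -0.7,"y": 0,"z": 0,"ax": 0,"ay": 0,"az": 0,"fingers": 1},
    {"x": -1.4,"y": 0,"z": 0,"ax": 0,"ay": 0,"az": 0,"fingers": 1},
    {"x": -2,"y": 0,"z": 0,"ax": 0,"ay": 0,"az": 0,"fingers": 1},
    {"x": -2.5,"y": 0,"z": 0,"ax": 0,"ay": 0,"az": 0,"fingers": 1},
    {"x": -2.9,"y": 0,"z": 0,"ax": 0,"ay": 0,"az": 0,"fingers": 1},
    {"x": -3.2,"y": 0,"z": 0,"ax": 0,"ay": 0,"az": 0,"fingers": 1},
    {"x": -3.4,"y": 0,"z": 0,"ax": 0,"ay": 0,"az": 0,"fingers": 1},
    {"x": -3.4,"y": 0,"z": 0,"ax": 0,"ay": 0,"az": 0,"fingers": 1}
  ]
}}

```text
t: 26.1
tcp_pos: [589.5, 11.5, 104.8]
tcp_rot: [-3.141, 0.0, 3.036]
wrist_force: [-2.5, -0.3, -1.3]
grip_width: 0.229
gripper_force: 30.0
```

```bash
python3 st.py
```

```text
t 26.2 seat xy [ 0.5 -0.1] z 104.8 rot [-3.141e+00  1.000e-03  3.036e+00] F seat [-3.2 -0.6 -1.7] torq [-0.1   0.45 -0.06] 0.22958132027542433
```

>>> {"fn": "drive_tool", "kwargs": {
  "moves": [
    {"x": -0.1,"y": 0,"z": 0,"ax": 0,"ay": 0,"az": 0,"fingers": 1},
    {"x": -0.2,"y": 0,"z": 0,"ax": 0,"ay": 0,"az": 0,"fingers": 1},
    {"x": -0.25,"y": 0,"z": 0,"ax": 0,"ay": 0,"az": 0,"fingers": 1},
    {"x": -0.3,"y": 0,"z": 0,"ax": 0,"ay": 0,"az": 0,"fingers": 1},
    {"x": -0.3,"y": 0,"z": 0,"ax": 0,"ay": 0,"az": 0,"fingers": 1},
    {"x": -0.3,"y": 0,"z": 0,"ax": 0,"ay": 0,"az": 0,"fingers": 1},
    {"x": -0.3,"y": 0,"z": 0,"ax": 0,"ay": 0,"az": 0,"fingers": 1},
    {"x": -0.3,"y": 0,"z": 0,"ax": 0,"ay": 0,"az": 0,"fingers": 1}
  ]
}}

```text
t: 27.2
tcp_pos: [590.3, 11.5, 104.0]
tcp_rot: [-3.141, -0.004, 3.036]
wrist_force: [-10.0, 0.9, 1.6]
grip_width: 0.229
gripper_force: 30.0
```

```bash
python3 st.py
```

```text
t 27.3 seat xy [1.4 0. ] z 104.1 rot [-3.141 -0.004  3.036] F seat [-10.2  -0.5   0.6] torq [ 0.22  2.3  -0.2 ] 0.22743580453425208
```

>>> {"fn": "drive_tool", "kwargs": {
  "moves": [
    {"x": 0.2,"y": 0,"z": 0,"ax": 0,"ay": 0,"az": 0,"fingers": 1},
    {"x": 0.2,"y": 0,"z": 0,"ax": 0,"ay": 0,"az": 0,"fingers": 6},
    {"x": 0.2,"y": 0,"z": 0,"ax": 0,"ay": 0,"az": 0,"fingers": 6},
    {"x": 0.2,"y": 0,"z": 0,"ax": 0,"ay": 0,"az": 0,"fingers": 6},
    {"x": 0.2,"y": 0,"z": 0,"ax": 0,"ay": 0,"az": 0,"fingers": 6},
    {"x": 0.2,"y": 0,"z": -3,"ax": 0,"ay": 0,"az": 0,"fingers": 6},
    {"x": 0.2,"y": 0,"z": -7,"ax": 0,"ay": 0,"az": 0,"fingers": 6},
    {"x": 0.2,"y": 0,"z": -12,"ax": 0,"ay": 0,"az": 0,"fingers": 6}
  ]
}}

```text
t: 28.3
tcp_pos: [589.8, 11.5, 225.3]
tcp_rot: [-3.141, -0.001, 3.036]
wrist_force: [0.4, 1.0, -1.0]
grip_width: 0.687
gripper_force: 0.0
```

>>> {"fn": "drive_tool", "kwargs": {
  "moves": [
    {"x": 0,"y": 4,"z": -3,"ax": 0,"ay": 0,"az": 0,"fingers": 6},
    {"x": 0,"y": 9,"z": -4,"ax": 0,"ay": 0,"az": 0,"fingers": 6},
    {"x": 0,"y": 14,"z": -4,"ax": 0,"ay": 0,"az": 0,"fingers": 6},
    {"x": 0,"y": 19,"z": -4,"ax": 0,"ay": 0,"az": 0,"fingers": 6},
    {"x": 0,"y": 24,"z": -4,"ax": 0,"ay": 0,"az": 0,"fingers": 6},
    {"x": 0,"y": 28,"z": -4,"ax": 0,"ay": 0,"az": 0,"fingers": 6},
    {"x": 0,"y": 30,"z": -4,"ax": 0,"ay": 0,"az": 0,"fingers": 6},
    {"x": 0,"y": 30,"z": -4,"ax": 0,"ay": 0,"az": 0,"fingers": 6}
  ]
}}

```text
t: 29.3
tcp_pos: [621.8, 310.5, 264.0]
tcp_rot: [-3.14, -0.0, 3.037]
wrist_force: [-0.3, -0.1, -0.2]
grip_width: 0.693
gripper_force: 0.0
```

```bash
python3 - <<'E'
from fit import *
F={n:bot.grab_frame(n) for n in("top","side")}
t=np.array([589,11.6]); a=-.106; obs=[]
for n,f in F.items():
    D=bot.trace(f,"cartridge_a"); c=proj(f,(589,11.6,85))
    d=min(D,key=lambda d:np.hypot(*(np.mean(np.reshape(d["extent"],(2,2)),0)-c))); print(n,d["extent"],d["score"])
    obs.append((f,None,fin(f,d["extent"]).astype(np.float32)))
for z in(40,44,48,52):
    x,c=fit(obs,(589,11.6,[-.1,-.15]),z=z); e=x[:2]-t; print(z,x.round(3),round(c,3),"seat",(np.array([[np.cos(a),np.sin(a)],[-np.sin(a),np.cos(a)]])@e).round(1))
g=F["top"]["color"][:,:,::-1]; im=F["side"]["color"][:,:,::-1]
cv2.imwrite("pics/fin.png",np.hstack([cv2.resize(im[130:270,170:320],None,fx=3,fy=3,interpolation=2),cv2.resize(g[150:290,190:290],None,fx=3,fy=3,interpolation=2)]))
cv2.imwrite("pics/final_top.png",g)
E
```

```text
top [227.1, 178.2, 265.7, 231.5] 0.64
side [243.1, 170.6, 292.4, 207.3] 0.68
40 [ 5.88837e+02  1.19160e+01 -5.10000e-02] 1.025 seat [-0.2  0.3]
44 [ 5.87873e+02  1.13650e+01 -6.30000e-02] 1.027 seat [-1.1 -0.4]
48 [ 5.88008e+02  1.07210e+01 -8.90000e-02] 1.032 seat [-0.9 -1. ]
52 [ 5.87969e+02  9.58600e+00 -9.80000e-02] 1.048 seat [-0.8 -2.1]
```

View pics/fin.png

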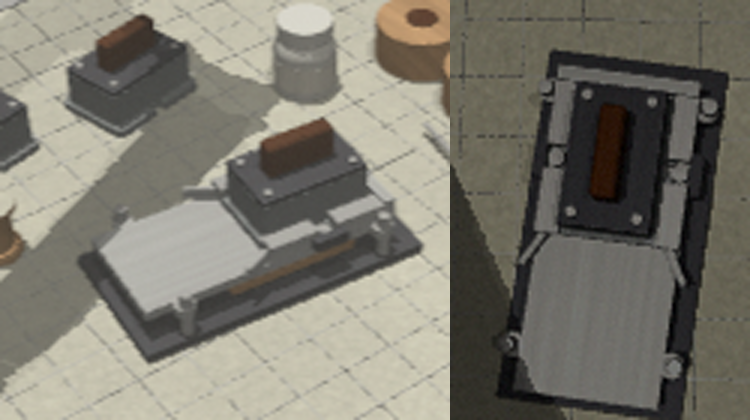

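View pics/final_top.png

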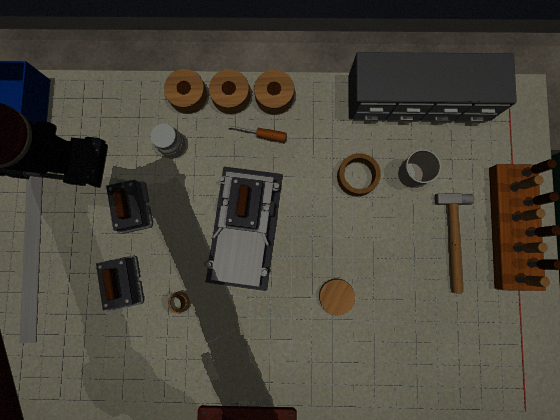

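```bash
python3 -c "
from bench import bot
print(bot.close_job())"
```

```text
the job is handed in; nothing more can be done
None
```

I handed the job in at about 29 s: the heavy cartridge (about 7.7 N, the one on the robot's right at the start) was pushed home against the press stop and released. The last pictures show it seated; the deck was down when last measured (on the tongue), not re-confirmed at home, and the roller snap is inferred from the push force. The two light ones (about 3 N each) stand upright on the bench, and nothing else looks moved.

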